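# Trace the wake rail and call for a locker fob

## Robot

A 6-joint arm with a two-finger parallel gripper is mounted at the origin on the work surface. World frame = base frame: x ahead of the robot, y to its left, z up, the work surface at z = 0. Lengths are in m, angles in rad, forces in N, time in s.
With the tool pointing down it reaches from about 0.375 to 0.9 m from the base axis. Payload 3.1 kg.
Tool frame: the origin (TCP) lies at the very end of the fingers, on their centre line; the grasp point (between the pads) lies grasp_offset behind it (grasp_offset is the distance from the TCP to the grasp point, in m); z points along the fingers, y is the line along which they close (so a half turn about z gives the same grasp; the last joint's range is limited). The gripper opens to 87 mm and grips with 3 to 60 N. Pads are 19 mm wide; open, the fingers measure 117 mm over their backs; the gripper's body (75 mm by 190 mm) begins 51 mm behind the grasp point.
Start: joints at [-1.474, 0.527, 1.433, -0, 1.181, -0.178], TCP at [0.17, -0.601, 0.223] pointing down, gripper open.
Joint ranges: [-3.08, 3.08], [-0.75, 2.2], [0.22, 2.44], [-1.43, 4.57], [0, 2.65], [-2.85, 2.85]. Speed limits (rad/s): [2.79, 2.79, 3.14, 3.14, 3.14, 3.14].

## Interface

Orientations are given as a unit quaternion [w, x, y, z].
In Python, from station import * gives the robot as it stands.
- The arm moves only by the tool carry_out, never from a script. Its arguments are lists of equal length, an entry for each row: "claw": the gripper command: -1 is fully open, 1 is shut, values between are in proportion; "offset": the shift along the world's x, y, z as a fraction of full scale, a list of three; "twist": the turn about the world's z as a fraction of full scale. A call has 1 to 12 rows; each row is the pose to reach, as a shift and turn from the pose commanded when the call began; what a row does not reach only later rows make up. Full scale, the value 1, is 150 mm for a shift and 60 degrees for a turn. A row lasts 1/10 s, in which the tool goes at most 50 mm and 8.59 degrees, less where a joint would pass 70% of its speed; a pose out of reach is approached as far as the arm can. A call with a number of a shift or a turn outside -1 to 1 is refused whole. A call with a gripper value outside its range is refused whole. The fingers move at their own pace and stop on an object; "force" is the grip in N (left out, the last holds). Time passes only in rows, so rows that repeat a pose let the fingers close. It gives the time, the measured TCP pose, the force, the opening and the grip force at its end, in the units of the state.
- get_obs(): the state, without advancing time (a new reading comes with each control period).
- camera(name): name is "scene" or "top" or "wrist"; returns a dict with "frame" (400x640x3 uint8, red, green, blue), "range_z" (400x640 float32, m along the optical axis (not along the pixel's ray), 0 where there is no reading), "mtx" (3x3 intrinsics, pixels), "R" (3x3) and "t" (3): a world point X has camera coordinates R X + t; the wrist camera has in their place "mount" (4x4, takes a point from camera to tool coordinates, whose origin is the TCP and whose axes are the flange's). Camera axes: x right, y down, z forward; pixel columns grow to the right and rows downward; lengths in m; the calibration is good to about 2 mm. A picture is of the moment at which its call begins: read the wrist's pose just before it.
- finish_job(): hands the job in; it is judged then, once.
The state is a dict: "clock": time; "joints": joint angles; "qvel": joint speeds; "joint_torque": joint torques, N m; "position": TCP position; "eef_rot": TCP orientation; "force": force on the tool from outside, world axes, zero at the start; "ft_torque": the same for the moment, N m; "width": opening from 0.0 (shut) to 1.0 (fully open); "finger_force": force on a finger pad.
Only numpy, scipy, OpenCV 4.12 (cv2) and the standard library are available. Lean on these libraries where they do the work, as an engineer would, in place of code of your own. Each camera call takes 0.05 s, during which the arm holds its last target. There are 200 camera calls.

## Task

Wake the locker-fob dispenser and call for a fob. With the fingertips shut, touch the curved black sprung rail first at its end beside the amber disc, and trace it along its white dots to the end beside the blue disc, lightly, staying in contact all the way and never pushing it fully down. Then lift off the rail and press the chrome button right down, let it come back up, and leave the fob, key disc, cup and card tray where they are: nothing is picked up.

Things in the scene. Friction and masses are not known exactly. Their poses are not given: they have to be found in the camera images.
- dispenser: low brushed-steel dispenser housing fixed on the counter, 180 (x) x 240 (y) x 60 mm high; origin at the centre of its underside, on the counter; -x is its front with the dark chute, z up. It stands turned by some angle about the vertical. Its flat top carries the rail (towards its +x side), the two discs, and the button (towards its -x side). The rail and the button stand above the flat top, with nothing above them
- rail (a joint): how far (m) the sprung black rail is pushed down: 0 at rest, 0.012 fully down. The whole rail sinks level, straight down, wherever it is pressed; it starts to move at about 0.8 N, takes 0.35 N more per mm, and is fully down at about 5 N. Pressed 1 to 10 mm it is in light contact. It springs back by itself
- dot0 (a point): white dot 0 of 5 (10 mm wide) on top of the rail; this point lies on the top surface of the rail, 78 mm above the counter with the rail at rest, and sinks with the rail. The five dots lie 36 mm apart in order 0 to 4 along the middle of the rail, an arc of 120 mm radius; the rail is 18 mm wide, its top flat and level and 18 mm above the housing's top, and ends 8 mm past dots 0 and 4. Either end dot may be the start, whichever lies next to the amber disc
- dot1 (a point): white dot 1 of 5 (10 mm wide) on top of the rail; this point lies on the top surface of the rail, 78 mm above the counter with the rail at rest, and sinks with the rail. The five dots lie 36 mm apart in order 0 to 4 along the middle of the rail, an arc of 120 mm radius; the rail is 18 mm wide, its top flat and level and 18 mm above the housing's top, and ends 8 mm past dots 0 and 4
- dot2 (a point): white dot 2 of 5 (10 mm wide) on top of the rail; this point lies on the top surface of the rail, 78 mm above the counter with the rail at rest, and sinks with the rail. The five dots lie 36 mm apart in order 0 to 4 along the middle of the rail, an arc of 120 mm radius; the rail is 18 mm wide, its top flat and level and 18 mm above the housing's top, and ends 8 mm past dots 0 and 4
- dot3 (a point): white dot 3 of 5 (10 mm wide) on top of the rail; this point lies on the top surface of the rail, 78 mm above the counter with the rail at rest, and sinks with the rail. The five dots lie 36 mm apart in order 0 to 4 along the middle of the rail, an arc of 120 mm radius; the rail is 18 mm wide, its top flat and level and 18 mm above the housing's top, and ends 8 mm past dots 0 and 4
- dot4 (a point): white dot 4 of 5 (10 mm wide) on top of the rail; this point lies on the top surface of the rail, 78 mm above the counter with the rail at rest, and sinks with the rail. The five dots lie 36 mm apart in order 0 to 4 along the middle of the rail, an arc of 120 mm radius; the rail is 18 mm wide, its top flat and level and 18 mm above the housing's top, and ends 8 mm past dots 0 and 4. Either end dot may be the start, whichever lies next to the amber disc
- amber_disc: flat amber disc, 24 mm across and 3 mm thick, fixed on the housing's top 24 mm beyond the last dot at one end of the rail: it shows the end to start from (this varies). Origin at the centre of its underside, 60 mm above the counter
- blue_disc: flat blue disc, same size, beyond the other end of the rail: it shows the end to finish at. Origin at the centre of its underside
- button_top (a point): centre of the top face of the polished chrome push button (30 mm across), on the housing's top 80 mm from the middle dot; it is pressed straight down and moves with the button
- button (a joint): how far (m) the chrome button is pressed: 0 up, 0.006 fully down, which takes about 5 N; it springs back
- fob: loose lime green fob, 52 x 34 x 8 mm, lying on the counter near the housing's front; origin on its underside. Leave alone
- key_disc: loose pewter key ring disc, 36 mm across, 5 mm thick, lying on the counter near the housing's front; origin at the centre of its underside. Leave alone
- cup: loose white porcelain cup, 76 mm across, 75 mm high, beside the housing; origin at the centre of its underside. Leave alone
- card_tray: loose brushed aluminium card tray, 90 x 130 x 22 mm, beside the housing; origin at the centre of its underside. Leave alone

How it is judged:
By the outcome, as a careful person would: the job done as asked, in the order asked, and still so for the second after the job is handed in, with the robot touching nothing.
It also fails if it takes over 45 s, if anything falls off the work surface, if the arm or the gripper's body presses on something with over 40 N, if the wrist force passes 120 N, or if a joint passes its speed limit or range.

## Working session

There is one attempt and no reset: what is moved stays moved. The work goes in short steps, Python scripts to look and compute and a tool call to move; the robot and the scene stay as the last step left them, time stands still between calls to the robot, and variables do not carry over. Pictures are saved under pics/ and viewed, at most 10 in all, crops included, and the job is handed in when it is done.

Besides the shell and the picture viewer there is one more tool, called after "Request:" by a JSON object that holds its "fn" and its "kwargs", one argument or row to a line. carry_out: Moves the arm, as the interface text tells. Its arguments: {"type":"object","properties":{"claw":{"type":"array","items":{"type":"number"}},"offset":{"type":"array","items":{"type":"array","items":{"type":"number"}}},"twist":{"type":"array","items":{"type":"number"}},"force":{"type":"number"}},"required":["claw","offset","twist"]}

```bash
mkdir -p pics; python3 - <<'E'
from station import *
import cv2,pickle
for n in ("top","scene"):
    c=camera(n); cv2.imwrite(f"pics/{n}0.png",c["frame"][:,:,::-1]); pickle.dump(c,open(n+".pkl","wb"))
o=get_obs(); print(o)
E
```

```text
{'clock': 0.1, 'joints': array([-1.47348623e+00,  5.28398078e-01,  1.43376860e+00,  2.46145834e-05,
        1.18137081e+00, -1.78522456e-01]), 'qvel': array([ 0.00145527, -0.00189973, -0.00273219,  0.00136075,  0.00091944,
       -0.00090739]), 'joint_torque': array([ 3.33210010e-04, -4.40983558e+01, -1.77150214e+01,  6.35807798e-02,
        5.34116034e-02, -3.87234718e-05]), 'position': array([ 0.17017528, -0.6007131 ,  0.22165596]), 'eef_rot': array([-9.71150806e-04,  9.90504791e-01,  1.37474772e-01,  5.08470648e-05]), 'force': array([-0.13066415,  0.45239339, -0.2584886 ]), 'ft_torque': array([-0.07589711,  0.02152283, -0.09757848]), 'finger_force': 0.0, 'width': 0.9987055874927544}
```

View pics/top0.png

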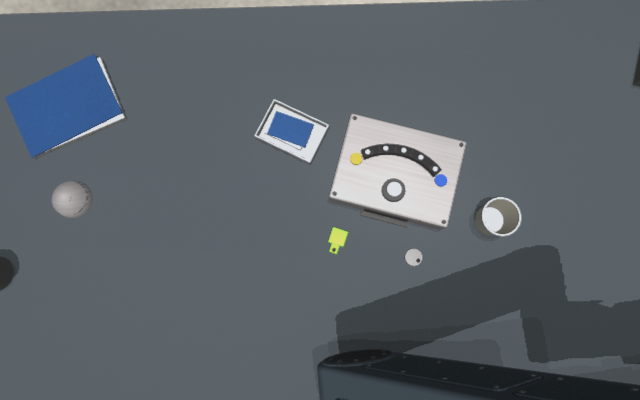

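The top view shows the housing around (398,170), the amber disc at (356,158), the blue disc at (441,181), dots running along the arc from (367,152) to (435,169), and the button at (394,189). Next I'll refine these positions in an enlarged crop.

```bash
cat > h.py <<'E'
import numpy as np
def at_z(c,px,z):
    R,t=c["R"],c["t"]; d=R.T@np.linalg.inv(c["mtx"])@np.array([px[0],px[1],1.]); o=-R.T@t
    return o+d*(z-o[2])/d[2]
def proj(c,X):
    p=c["mtx"]@(c["R"]@np.asarray(X)+c["t"]); return p[:2]/p[2]
E
python3 - <<'E'
import pickle,cv2,numpy as np
from h import *
c=pickle.load(open("top.pkl","rb")); f=c["frame"]
x0,y0=340,135; crop=f[y0:y0+70,x0:x0+120,::-1]
cv2.imwrite("pics/crop1.png",cv2.resize(crop,None,fx=6,fy=6,interpolation=cv2.INTER_CUBIC))
for p,z in [((367,152),.078),((386,148),.078),((404,150),.078),((421,157),.078),((435,169),.078),((394,189),.07),((356,158),.063),((441,181),.063)]: print(p,at_z(c,p,z).round(4))
rz=c["range_z"]; print([rz[y,x] for x,y in((404,150),(394,189),(415,180),(300,300))], c["R"],-c["R"].T@c["t"])
E
```

```text
(367, 152) [ 0.6166 -0.0152  0.078 ]
(386, 148) [ 0.6236 -0.0527  0.078 ]
(404, 150) [ 0.6187 -0.0879  0.078 ]
(421, 157) [ 0.6038 -0.1205  0.078 ]
(435, 169) [ 0.5791 -0.1465  0.078 ]
(394, 189) [ 0.5429 -0.0659  0.07  ]
(356, 158) [0.6085 0.006  0.063 ]
(441, 181) [ 0.5577 -0.1602  0.063 ]
[np.float32(0.9791255), np.float32(0.9629278), np.float32(0.9862592), np.float32(1.0123397)] [[-0.02388195 -0.99967859 -0.00850688]
 [-0.98833896  0.02488938 -0.15022193]
 [ 0.15038538  0.00482009 -0.9886157 ]] [0.38812299 0.06114322 1.03520322]
```

View pics/crop1.png

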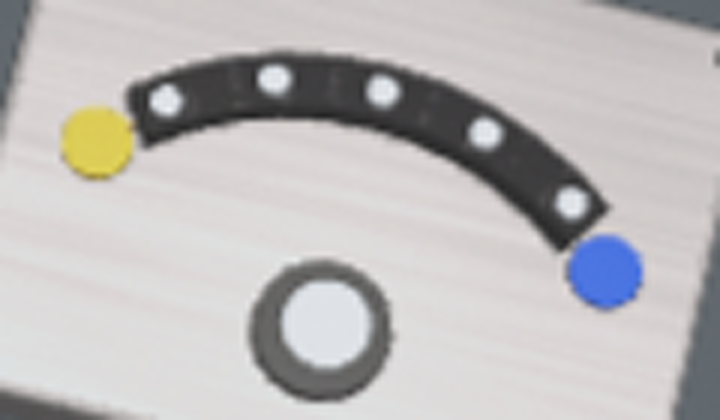

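View pics/scene0.png

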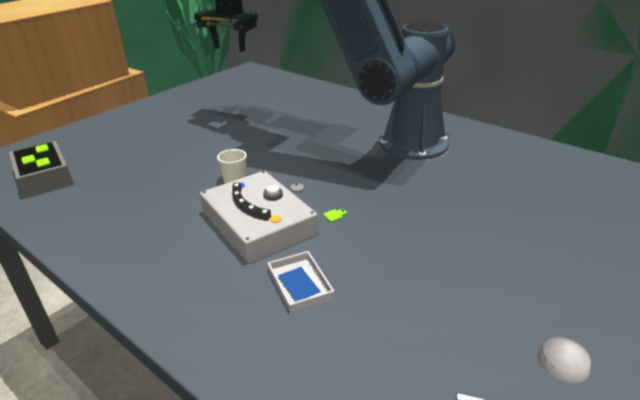

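The crop shows dots at (166,101), (274,80), (382,91), (485,133) and (572,202), and the button top at (326,324). Amber is next to the left end. The scene view shows the same layout, with nothing above the housing. Now I'll fit the known geometry.

```bash
cat >> h.py <<'E'
from scipy.optimize import least_squares
def model(p):  # cx,cy,dir of middle dot -> 5 dots (start to end)
    a=p[2]+np.array([2,1,0,-1,-2])*.3
    return np.c_[p[0]+.12*np.cos(a),p[1]+.12*np.sin(a)]
def fit(P):
    s=least_squares(lambda p:(model(p)-P).ravel(),[.5,-.06,0]); return s.x,s.fun.reshape(-1,2)
E
python3 - <<'E'
import pickle
from h import *
c=pickle.load(open("top.pkl","rb")); rz=c["range_z"]
px=lambda u,v:((u+.5)/6-.5+340,(v+.5)/6-.5+135)
D=[px(*p) for p in((166,101),(274,80),(382,91),(485,133),(572,202))]
P=np.array([at_z(c,p,.078)[:2] for p in D]); x,r=fit(P)
print(P.round(4),x,(r*1000).round(1),"\n",model(x).round(4))
d=lambda p:at_z(c,p,.0)
def dep(p):
    z=np.median(rz[int(round(p[1]))-1:int(round(p[1]))+2,int(round(p[0]))-1:int(round(p[0]))+2]); return c["R"].T@(z*np.linalg.inv(c["mtx"])@[p[0],p[1],1]-c["t"])
b=px(326,324)
for p in D+[b,(415,180),(300,300)]: print(dep(p).round(4))
m=model(x)[2]; u=np.array([np.cos(x[2]),np.sin(x[2])]); print("btn pred",m-.08*u,"meas z.08,.09",at_z(c,b,.08),at_z(c,b,.09))
for q,z in(((97,142),.063),((604,271),.063)): print(at_z(c,px(*q),z))
E
```

```text
[[ 0.6177 -0.0157]
 [ 0.6238 -0.0513]
 [ 0.6192 -0.0864]
 [ 0.6043 -0.1193]
 [ 0.5806 -0.1464]] [ 0.50384293 -0.05390858 -0.2768133 ] [[-0.1 -0.1]
 [-0.   0.2]
 [ 0.  -0.3]
 [ 0.1 -0. ]
 [-0.   0.2]] 
 [[ 0.6176 -0.0158]
 [ 0.6238 -0.0511]
 [ 0.6193 -0.0867]
 [ 0.6044 -0.1194]
 [ 0.5806 -0.1462]]
[ 0.6174 -0.0156  0.0794]
[ 0.6228 -0.0508  0.0821]
[ 0.6189 -0.0862  0.0792]
[ 0.6035 -0.1187  0.0816]
[ 0.5799 -0.1456  0.0818]
[ 0.5414 -0.0638  0.0847]
[ 0.5611 -0.1091  0.0626]
[0.3306 0.1257 0.0021]
btn pred [ 0.54232018 -0.06484025] meas z.08,.09 [ 0.54215959 -0.06446092  0.08      ] [ 0.54054699 -0.06314598  0.09      ]
[0.60796825 0.00648301 0.063     ]
[ 0.56025431 -0.15884693  0.063     ]
```

Request:
{"fn": "carry_out", "kwargs": {
  "claw": [1,1,1,1,1,1,1],
  "offset": [
    [0.1,0.13,0],
    [0.25,0.33,0],
    [0.4,0.53,0],
    [0.55,0.73,0],
    [0.7,0.93,0],
    [0.75,0.99,0],
    [0.75,0.99,0]
  ],
  "twist": [0,0,0,0,0,0,0],
  "force": 10
}}

```text
clock: 0.8
position: [0.2835, -0.4514, 0.2224]
eef_rot: [-0.0, 0.99, 0.139, -0.0]
force: [-0.2, -1.4, -0.0]
width: 0.448
finger_force: 0.0
```

Request:
{"fn": "carry_out", "kwargs": {
  "claw": [1,1,1,1,1,1,1],
  "offset": [
    [0.1,0.13,0],
    [0.25,0.33,0],
    [0.4,0.53,0],
    [0.55,0.73,0],
    [0.7,0.93,0],
    [0.75,0.99,0],
    [0.75,0.99,0]
  ],
  "twist": [0,0,0,0,0,0,0]
}}

```text
clock: 1.5
position: [0.3958, -0.3048, 0.2226]
eef_rot: [0.001, 0.99, 0.138, -0.0]
force: [-0.3, -0.8, 0.4]
width: 0.008
finger_force: 0.0
```

Request:
{"fn": "carry_out", "kwargs": {
  "claw": [1,1,1,1,1,1,1],
  "offset": [
    [0.1,0.13,0],
    [0.25,0.33,0],
    [0.4,0.53,0],
    [0.55,0.73,0],
    [0.7,0.93,0],
    [0.75,0.99,0],
    [0.75,0.99,0]
  ],
  "twist": [0,0,0,0,0,0,0]
}}

```text
clock: 2.2
position: [0.5085, -0.1569, 0.2224]
eef_rot: [0.001, 0.99, 0.138, 0.0]
force: [-0.8, -0.7, -0.1]
width: 0.008
finger_force: 0.0
```

Request:
{"fn": "carry_out", "kwargs": {
  "claw": [1,1,1,1,1,1,1,1],
  "offset": [
    [0.1,0.13,0],
    [0.25,0.33,0],
    [0.4,0.53,0],
    [0.55,0.73,0],
    [0.67,0.88,0],
    [0.727,0.94,0],
    [0.727,0.94,0],
    [0.727,0.94,0]
  ],
  "twist": [0,0,0,0,0,0,0,0]
}}

```text
clock: 3.0
position: [0.6159, -0.0169, 0.2222]
eef_rot: [0.0, 0.991, 0.137, -0.001]
force: [0.2, 0.8, 0.5]
width: 0.005
finger_force: 0.0
```

```bash
python3 - <<'E'
from station import *
import cv2,pickle
from scipy.spatial.transform import Rotation as Ro
from h import *
o=get_obs(); c=camera("wrist"); q=o["eef_rot"]
R=Ro.from_quat([q[1],q[2],q[3],q[0]]).as_matrix(); T=np.eye(4); T[:3,:3]=R; T[:3,3]=o["position"]
M=np.linalg.inv(T@c["mount"]); c["R"],c["t"]=M[:3,:3],M[:3,3]
pickle.dump(c,open("wrist.pkl","wb")); cv2.imwrite("pics/wrist1.png",c["frame"][:,:,::-1])
print(o["position"],o["force"],o["joints"])
for p in model([.50384,-.05391,-.27681]): print(proj(c,[*p,.078]).round(1))
print(proj(c,[.5423,-.0648,.081]))
E
```

```text
[ 0.61589354 -0.01689063  0.2222118 ] [0.20771203 0.79626609 0.47729091] [-2.07972823e-01  5.16449809e-01  1.45501110e+00 -1.27530197e-03
  1.17150144e+00  1.08897619e+00]
[319.2 184.1]
[354.5 187.6]
[386.3 200.9]
[411.3 222.2]
[427.2 248.8]
[344.2128763  262.76408226]
```

View pics/wrist1.png

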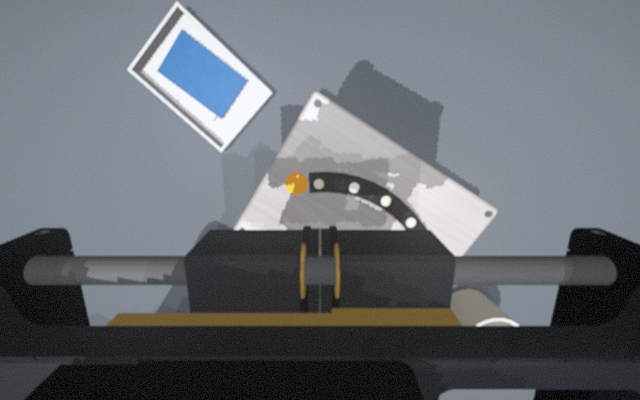

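The wrist view shows the dots at (319,184), (354,188), (386,201) and (411,223), within a pixel of the predictions, with amber beside the first one. I'll descend to just above dot 0.

Request:
{"fn": "carry_out", "kwargs": {
  "claw": [1,1,1,1,1,1,1,1],
  "offset": [
    [0.0,0.0,-0.15],
    [0.0,0.0,-0.35],
    [0.0,0.0,-0.55],
    [0.0,0.0,-0.7],
    [0.0,0.0,-0.8],
    [0.0,0.0,-0.88],
    [0,0,-0.88],
    [0,0,-0.88]
  ],
  "twist": [0,0,0,0,0,0,0,0]
}}

```text
clock: 3.85
position: [0.6169, -0.0156, 0.091]
eef_rot: [0.0, 0.991, 0.137, 0.0]
force: [0.1, 0.5, 0.9]
width: 0.006
finger_force: 0.0
```

```bash
python3 - <<'E'
from station import *
for i in range(4):
    o=get_obs(); print(o["position"].round(4),o["force"].round(2),o["width"]); camera("top")
E
```

```text
[ 0.6169 -0.0156  0.091 ] [0.07 0.54 0.86] 0.005582668301012291
[ 0.6173 -0.0155  0.0915] [ 0.63 -0.77 -0.87] 0.0008982327448804262
[ 0.6175 -0.0153  0.0917] [0.4  0.08 0.8 ] 0.005612093572357259
[ 0.6175 -0.0152  0.0917] [-0.52  0.96  0.04] 0.004209218906567921
```

Request:
{"fn": "carry_out", "kwargs": {
  "claw": [1,1,1,1,1,1,1],
  "offset": [
    [0,0,-0.03],
    [0,0,-0.06],
    [0,0,-0.08],
    [0,0,-0.1],
    [0,0,-0.12],
    [0,0,-0.125],
    [0,0,-0.125]
  ],
  "twist": [0,0,0,0,0,0,0]
}}

```text
clock: 4.75
position: [0.6165, -0.0147, 0.0718]
eef_rot: [-0.0, 0.991, 0.137, -0.0]
force: [-1.5, 0.2, 3.5]
width: 0.004
finger_force: 1.5
```

```bash
python3 - <<'E'
from station import *
from h import *
for i in range(4):
    o=get_obs(); print(o["position"].round(4),o["force"].round(2)); camera("top")
p=np.array([.50384,-.05391,-.27681]); a=p[2]+np.linspace(.6,-.6,17); X=p[:2]+.12*np.c_[np.cos(a),np.sin(a)]
print(((X-X[0])/.15).round(3).tolist())
E
```

```text
[ 0.6165 -0.0147  0.0718] [-1.54  0.22  3.51]
[ 0.6166 -0.0147  0.0719] [-1.31 -0.01  2.1 ]
[ 0.6166 -0.0147  0.072 ] [-0.89  0.5   2.64]
[ 0.6166 -0.0147  0.0719] [-2.11  0.63  3.43]
[[0.0, 0.0], [0.017, -0.058], [0.029, -0.116], [0.038, -0.176], [0.041, -0.236], [0.04, -0.296], [0.035, -0.355], [0.025, -0.414], [0.011, -0.473], [-0.008, -0.53], [-0.03, -0.585], [-0.057, -0.639], [-0.088, -0.69], [-0.123, -0.739], [-0.161, -0.786], [-0.202, -0.829], [-0.247, -0.869]]
```

The rail is pressed 6 mm at about 3 N. Now I'll trace it slowly.

Request:
{"fn": "carry_out", "kwargs": {
  "claw": [1,1,1,1,1,1,1,1,1,1,1,1],
  "offset": [
    [0.01,-0.029,0],
    [0.019,-0.058,0],
    [0.025,-0.087,0],
    [0.031,-0.118,0],
    [0.036,-0.148,0],
    [0.04,-0.178,0],
    [0.042,-0.208,0],
    [0.043,-0.238,0],
    [0.043,-0.268,0],
    [0.042,-0.298,0],
    [0.04,-0.328,0],
    [0.037,-0.357,0]
  ],
  "twist": [0,0,0,0,0,0,0,0,0,0,0,0]
}}

```text
clock: 6.15
position: [0.6224, -0.0688, 0.0718]
eef_rot: [0.0, 0.991, 0.137, 0.0]
force: [0.1, 1.8, 3.3]
width: 0.004
finger_force: 1.5
```

```bash
python3 - <<'E'
from station import *
from h import *
p=np.array([.50384,-.05391,-.27681])
for i in range(3):
    o=get_obs(); d=o["position"][:2]-p[:2]; print(o["position"].round(4),o["force"].round(2),"r",np.hypot(*d).round(4),"ang",(np.arctan2(d[1],d[0])-p[2]).round(3)); camera("top")
E
```

```text
[ 0.6224 -0.0688  0.0718] [0.05 1.78 3.34] r 0.1195 ang 0.152
[ 0.6223 -0.0695  0.0718] [0.94 1.64 3.23] r 0.1195 ang 0.146
[ 0.6223 -0.0695  0.0718] [0.   0.62 3.29] r 0.1195 ang 0.146
```

Request:
{"fn": "carry_out", "kwargs": {
  "claw": [1,1,1,1,1,1,1,1,1,1,1,1],
  "offset": [
    [-0.004,-0.03,0],
    [-0.009,-0.06,0],
    [-0.015,-0.09,0],
    [-0.022,-0.119,0],
    [-0.031,-0.148,0],
    [-0.041,-0.177,0],
    [-0.052,-0.204,0],
    [-0.063,-0.232,0],
    [-0.076,-0.259,0],
    [-0.09,-0.286,0],
    [-0.105,-0.311,0],
    [-0.121,-0.337,0]
  ],
  "twist": [0,0,0,0,0,0,0,0,0,0,0,0]
}}

```text
clock: 7.5
position: [0.6041, -0.1193, 0.0718]
eef_rot: [0.0, 0.991, 0.137, 0.0]
force: [1.3, 0.8, 3.8]
width: 0.007
finger_force: 1.5
```

```bash
python3 - <<'E'
from station import *
from h import *
p=np.array([.50384,-.05391,-.27681])
for i in range(3):
    o=get_obs(); d=o["position"][:2]-p[:2]; print(o["position"].round(4),o["force"].round(2),"r",np.hypot(*d).round(4),"ang",(np.arctan2(d[1],d[0])-p[2]).round(3)); camera("top")
a=p[2]-.3-np.linspace(0,.34,10); X=p[:2]+.12*np.c_[np.cos(a),np.sin(a)]
print(((X-o["position"][:2])/.15).round(3).tolist())
E
```

```text
[ 0.6041 -0.1193  0.0718] [1.34 0.79 3.75] r 0.1197 ang -0.301
[ 0.6037 -0.1199  0.0718] [0.47 1.33 3.1 ] r 0.1197 ang -0.307
[ 0.6037 -0.1199  0.0718] [ 0.3  -0.68  2.71] r 0.1197 ang -0.307
[[0.005, 0.004], [-0.012, -0.021], [-0.03, -0.046], [-0.049, -0.069], [-0.069, -0.092], [-0.089, -0.114], [-0.111, -0.136], [-0.133, -0.156], [-0.156, -0.176], [-0.179, -0.195]]
```

Request:
{"fn": "carry_out", "kwargs": {
  "claw": [1,1,1,1,1,1,1,1,1,1,1],
  "offset": [
    [-0.014,-0.021,0],
    [-0.03,-0.046,0],
    [-0.049,-0.069,0],
    [-0.069,-0.092,0],
    [-0.089,-0.114,0],
    [-0.111,-0.136,0],
    [-0.133,-0.156,0],
    [-0.156,-0.176,0],
    [-0.17,-0.188,0],
    [-0.17,-0.188,0],
    [-0.17,-0.188,0]
  ],
  "twist": [0,0,0,0,0,0,0,0,0,0,0]
}}

```text
clock: 8.75
position: [0.5781, -0.1477, 0.0717]
eef_rot: [0.0, 0.99, 0.138, -0.001]
force: [-0.4, -1.0, 2.9]
width: 0.005
finger_force: 1.6
```

```bash
python3 - <<'E'
from station import *
from h import *
p=np.array([.50384,-.05391,-.27681])
for i in range(2):
    o=get_obs(); d=o["position"][:2]-p[:2]; print(o["position"].round(4),o["force"].round(2),"r",np.hypot(*d).round(4),"ang",(np.arctan2(d[1],d[0])-p[2]).round(3)); camera("top")
print((np.array([.5422,-.0646])-o["position"][:2])/.15)
E
```

```text
[ 0.5781 -0.1477  0.0717] [-0.38 -0.97  2.93] r 0.1196 ang -0.624
[ 0.5781 -0.1477  0.0717] [-1.46 -1.94  2.51] r 0.1196 ang -0.624
[-0.23955638  0.55399935]
```

Request:
{"fn": "carry_out", "kwargs": {
  "claw": [1,1,1,1,1,1,1,1,1,1],
  "offset": [
    [0,0,0.07],
    [0,0,0.2],
    [0,0,0.3],
    [-0.05,0.12,0.3],
    [-0.12,0.28,0.3],
    [-0.19,0.44,0.3],
    [-0.24,0.55,0.3],
    [-0.24,0.55,0.3],
    [-0.24,0.55,0.3],
    [-0.24,0.55,0.3]
  ],
  "twist": [0,0,0,0,0,0,0,0,0,0]
}}

```text
clock: 9.85
position: [0.5436, -0.0654, 0.1168]
eef_rot: [0.0, 0.991, 0.137, 0.001]
force: [0.8, -0.4, 0.6]
width: 0.002
finger_force: 0.0
```

```bash
python3 - <<'E'
from station import *
for i in range(3):
    o=get_obs(); print(o["position"].round(4),o["force"].round(2)); camera("top")
E
```

```text
[ 0.5436 -0.0654  0.1168] [ 0.75 -0.37  0.56]
[ 0.5435 -0.0656  0.1168] [-0.08  1.19  0.04]
[ 0.5434 -0.0657  0.1168] [-0.68  0.35 -0.39]
```

Request:
{"fn": "carry_out", "kwargs": {
  "claw": [1,1,1,1,1,1,1],
  "offset": [
    [-0.007,0.007,-0.05],
    [-0.007,0.007,-0.12],
    [-0.007,0.007,-0.18],
    [-0.007,0.007,-0.21],
    [-0.007,0.007,-0.23],
    [-0.007,0.007,-0.25],
    [-0.007,0.007,-0.25]
  ],
  "twist": [0,0,0,0,0,0,0]
}}

```text
clock: 10.7
position: [0.5409, -0.0634, 0.0791]
eef_rot: [-0.0, 0.99, 0.138, -0.001]
force: [-2.8, -0.4, 2.7]
width: 0.01
finger_force: 1.6
```

```bash
python3 - <<'E'
from station import *
for i in range(3):
    o=get_obs(); print(o["position"].round(4),o["force"].round(2)); camera("top")
E
```

```text
[ 0.5409 -0.0634  0.0791] [-2.82 -0.42  2.71]
[ 0.5409 -0.0634  0.0793] [-2.18 -0.38  3.3 ]
[ 0.541  -0.0634  0.0795] [-2.08  0.45  2.96]
```

Request:
{"fn": "carry_out", "kwargs": {
  "claw": [1,1,1,1,1],
  "offset": [
    [0,0,-0.01],
    [0,0,-0.02],
    [0,0,-0.03],
    [0,0,-0.03],
    [0,0,-0.03]
  ],
  "twist": [0,0,0,0,0]
}}

```text
clock: 11.35
position: [0.5415, -0.0635, 0.0762]
eef_rot: [0.0, 0.99, 0.138, 0.0]
force: [-4.6, 1.0, 14.2]
width: 0.006
finger_force: 7.0
```

```bash
python3 - <<'E'
from station import *
for i in range(3):
    o=get_obs(); print(o["position"].round(4),o["force"].round(2)); camera("top")
E
```

```text
[ 0.5415 -0.0635  0.0762] [-4.57  1.04 14.17]
[ 0.5415 -0.0635  0.0763] [-5.02  0.78 12.8 ]
[ 0.5415 -0.0635  0.0762] [-5.09  1.35 14.37]
```

The force jumped to 14 N against a 5 N spring, so the button is at its stop. I'll lift off.

Request:
{"fn": "carry_out", "kwargs": {
  "claw": [1,1,1,1,1,1,1,1,1,1,1],
  "offset": [
    [0,0,0.03],
    [0,0,0.08],
    [0,0,0.2],
    [0,0,0.4],
    [0,0,0.6],
    [0,0,0.8],
    [0,0,0.9],
    [0,0,0.9],
    [0,0,0.9],
    [0,0,0.9],
    [0,0,0.9]
  ],
  "twist": [0,0,0,0,0,0,0,0,0,0,0]
}}

```text
clock: 12.6
position: [0.541, -0.0634, 0.2084]
eef_rot: [-0.001, 0.991, 0.137, -0.001]
force: [-0.2, 0.4, -0.4]
width: 0.008
finger_force: 0.0
```

```bash
python3 - <<'E'
from station import *
import cv2
o=get_obs(); print(o["position"],o["force"])
cv2.imwrite("pics/end.png",camera("scene")["frame"][:,:,::-1])
E
```

```text
[ 0.54095501 -0.0633915   0.20840308] [-0.24277256  0.39605446 -0.39089854]
```

View pics/end.png

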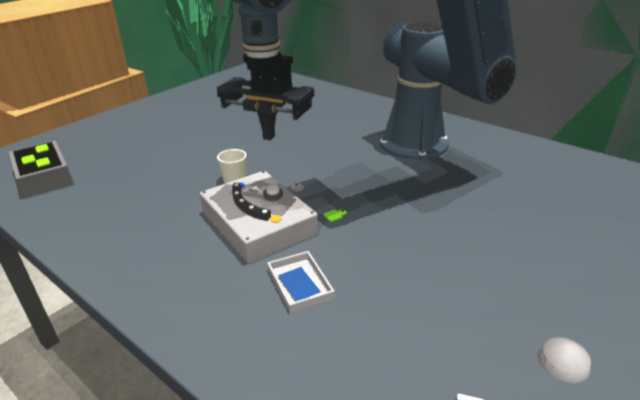

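The arm is clear above the housing. The fob (335,215), key disc (297,188), cup (232,163) and tray (300,280) are where they started, and the button is up at (272,191).

```bash
python3 -c "
from station import *
print(finish_job())"
```

```text
the job is handed in; nothing more can be done
None
```

I traced the rail from the amber end to the blue end, about 6 mm down throughout, then pressed the chrome button to its stop and released it. The loose items look unmoved in the last picture, and the job is handed in.

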